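Press the gas charger onto the soda unit's tilted filling nipple and hold it home

ROBOT

A 6-joint arm with a two-finger parallel gripper is mounted at the origin on a cart in front of the work surface, level with it; the furniture and walls round the work are solid. World frame = base frame: x ahead of the robot, y to its left, z up, the work surface at z = 0. Lengths are in mm, angles in rad, forces in N, time in s.
With the tool pointing down it reaches from about 275 to 1000 mm from the base axis. Payload 8.4 kg.
Tool frame: the origin (TCP) lies at the very end of the fingers, on their centre line; the grasp point (between the pads) lies 19 mm behind it; z points along the fingers, y is the line along which they close (so a half turn about z gives the same grasp; the last joint's range is limited). The gripper opens to 85 mm and grips with 20 to 120 N. Pads are 22 mm wide; open, the fingers measure 114 mm over their backs; the gripper's body (76 mm by 85 mm) begins 54 mm behind the grasp point. The pads swing forward as they close: fully open they stand 13 mm farther back than shut.
Start: joints at [1.139, 0.353, 1.633, -0, 1.155, -0.002], TCP at [260.43, 568.159, 231.281] pointing down, gripper open.
Joint ranges: [-2.63, 2.63], [-0.92, 2.1], [0.06, 2.66], [-1.3, 4.44], [0, 2.69], [-3.02, 3.02]. Speed limits (rad/s): [2.22, 2.22, 2.79, 3.14, 3.14, 3.14].

INTERFACE

Orientations are given as [roll, pitch, yaw] about the fixed x, y, z axes, in that order (R = Rz(yaw) Ry(pitch) Rx(roll)).
In Python, from rig import sensors, grab_frame, camera_params, order gives the robot as it stands. The module is installed in compiled form; this text tells all that it offers.
- The arm moves only by the tool move_arm, never from a script. Its argument "motion" is a list of rows, each a list of 7 numbers: the turn, a rotation vector about the tool's x, y, z in rad, then the shift along the tool's x, y, z in m, then the finger opening in m, from 0 to 0.0854. A call has 1 to 8 rows; each row is the pose to reach, as a shift and turn from the pose commanded when the call began, along the tool's axes at that moment; what a row does not reach only later rows make up. A row lasts 1/8 s, in which the tool goes at most 62.5 mm and 10.7 degrees, less where a joint would pass 70% of its speed; a pose out of reach is approached as far as the arm can. A call with a gripper value outside its range is refused whole. The fingers move at their own pace and stop on an object; "grip_force" is the grip in N (left out, the last holds). Time passes only in rows, so rows that repeat a pose let the fingers close. It gives the time, the measured TCP pose, the force, the opening and the grip force at its end, in the units of the state.
- sensors.sense(): the state, without advancing time (a new reading comes with each control period).
- grab_frame(name): name is "side" or "top" or "wrist"; returns (picture, depth): 384x512x3 uint8, red, green, blue; 384x512 float32, mm along the optical axis (not along the pixel's ray), 0 where there is no reading.
- camera_params(name): a dict with "camera_matrix" (3x3 intrinsics, pixels), "world_from_camera" (4x4, takes a point from camera to world coordinates). Camera axes: x right, y down, z forward; pixel columns grow to the right and rows downward; lengths in mm; the calibration is good to about 2 mm. The wrist camera is an equidistant fisheye: a pixel r from the principal point sees the ray r / f radians off the axis. A picture is of the moment at which its call begins: read the wrist's pose just before it. camera_params takes no time and is no camera call; for the wrist camera it gives the pose at the moment of the call.
- order.sign_off(): hands the job in; it is judged then, once.
The state is a dict: "clock": time; "qpos": joint angles; "qvel": joint speeds; "joint_efforts": joint torques, N m; "eef_pos": TCP position; "tcp_rot": TCP orientation; "contact_force": force on the tool from outside, world axes, zero at the start; "wrist_torque": the same for the moment, N m; "opening": opening from 0.0 (shut) to 1.0 (fully open); "grasp_force": force on a finger pad.
Only numpy, scipy, OpenCV 4.12 (cv2) and the standard library are available. Lean on these libraries where they do the work, as an engineer would, in place of code of your own. Each camera call takes 0.05 s, during which the arm holds its last target. There are 200 camera calls.

TASK

Wind the handwheel of the soda-filling unit clockwise by its crank knob until the steel shutter has moved clear of the tilted filling nipple and rests against its stop post. Then take the gas charger out of its dock, press it mouth-first squarely onto the nipple until it snaps in and is fully home, and finish like that: keep gripping the charger and keep it pushed home against the spring pin, do not let go. Do not knock over or push about the jam jar, salt shaker, small tin or garlic.

Things in the scene. Friction and masses are not known exactly. Their poses are not given: they have to be found in the camera images.
- unit: soda-filling unit, fixed: white base plate 145 x 290 x 14 mm, x -83 to +63, y -140 to +150 mm about its origin on the worktop, z up; -x side towards the robot within 0.25 rad. In its frame: nipple head at x 0, y -85 mm; vertical handwheel axis at x 0, y +75; stop post (30 x 10, 62 high) at x +32, y +20; round dial low at x -60, y -12, its needle turns as the pin is pressed
- nipple (a point): centre of the nipple's face, 46 mm up, on a pedestal 43 mm wide; z is the nipple's axis, leaning 20 degrees from vertical to the unit's -x side. Post 11 mm thick, 16 mm tall, tapered tip; brass spring pin on it reaches 27 mm. Spring catches at 14 to 25 mm along the point's +x and -x, 19 mm tall. Home: charger's mouth on this point, its z along this z
- crank_knob (a point): on the crank knob's axis at gripping height, 80 mm above the worktop: black upright knob 15 to 18 mm thick, 56 to 96 mm above the worktop, spins freely on its own axis, 32 mm from the handwheel's axis; the wheel's rim (80 mm wide, top 55 mm up) is below it. At wheel = 0 the knob is on the unit's -x side of the wheel axis
- wheel (a joint): turn of the handwheel, rad, growing clockwise seen from above; 0 shutter shut, 5.5 shutter at its stop; about 2 N at the knob turns it and it stays where it is left
- shutter (a joint): travel of the shutter along the unit's +y, m; geared to the wheel, 10 mm per rad. 0: its plate (42 mm wide, 32 to 35 mm above the nipple's face) covers the nipple; 0.055: against the stop post, plate edge 34 mm from the nipple's axis, nipple free
- pin (a joint): how far the nipple's spring pin is pushed in, m: 0 free, 0.007 charger home; 2 N to start, 7 N home. Pressing: about 5 N as the catches ride over the collar (mouth 9 to 6 mm off the face), then they snap in above it and pull it to 3 mm; the rest is against the pin, 4 to 7 N, up to the hard face. Let go before that, the charger stands 3 mm off (pin about 0.0036)
- charger: gas charger, loose: plain aluminium cylinder 30 mm thick, 108 mm long, about 0.15 kg, upright in its dock. Origin at the centre of its open mouth (lower end), z to the closed end. Socket 16 mm wide (21 at the lip), 20 deep. Outside 25 mm at the lip, a collar widening to 32 from 5 to 9 mm up; groove 26 wide from 10 to 20 mm. Grip it 70 to 85 mm from the mouth
- dock: the charger's dock, fixed: a low steel cup 68 mm wide at the foot, 27 mm high, bore 40 mm, its floor 7 mm above the worktop where the charger's mouth stands. Origin at the centre of its underside
- jam_jar: jam jar, 65 mm wide, 90 mm high, a bystander behind the unit; origin at the centre of its underside
- salt: salt shaker, 44 mm wide, 90 mm high, a bystander behind the dock; origin at the centre of its underside
- tin: small food tin, 58 mm wide, 72 mm high, a bystander at the left; origin at the centre of its underside
- garlic: garlic bulb, 54 mm, a bystander at the front left; origin at the centre of its underside
Not all that is in view belongs to the job. Leave any green or purple look-alike of the dock alone.

How it is judged (in metres and radians):
On the way, in this order (a step that is already met when the one before it is completed fails the run):
1. the shutter has been wound against its stop, with the charger still in its dock (value of joint shutter above 0.0535 m and distance between charger and dock below 0.02 m), for 0.2 s.
2. the charger is lifted out of its dock in the gripper (z of charger in the frame of dock above 0.035 m and contact force between the fingers and charger above 2 N), for 0.1 s.
3. the charger is snapped onto the nipple: its mouth within 4.5 mm of the face along the axis and 7 mm in all, axes within 0.12 rad (z of charger in the frame of nipple below 0.0045 m and distance between charger and nipple below 0.007 m and angle between the z axis of charger and the z axis of nipple, either way round below 0.12 rad), for 0.1 s.
At the end, for the whole second after the job is handed in: Held for the last second: shutter at its stop (over 52 of 55 mm); charger snapped on and fully home on the nipple, mouth within 2 mm of the face along the axis and 4 mm in all, axes within 0.1 rad, pin pushed in over 5.2 mm; fingers still gripping the charger (over 2 N) (value of joint shutter above 0.052 m and distance between charger and nipple below 0.004 m and z of charger in the frame of nipple below 0.002 m and angle between the z axis of charger and the z axis of nipple, either way round below 0.1 rad and value of joint pin above 0.0052 m and contact force between the fingers and charger above 2 N); the arm keeps its last pose, push and grip.
It fails at once if a bystander is pushed about or knocked over (distance of any of jam_jar, salt, tin, garlic from where it was at the start of the episode above 0.03 m).
It also fails if it takes over 61 s, if anything falls off the work surface, if the arm or the gripper's body presses on something with over 40 N, if the wrist force passes 120 N, or if a joint passes its speed limit or range.

## Working session

There is one attempt and no reset: what is moved stays moved. The work goes in short steps, Python scripts to look and compute and a tool call to move; the robot and the scene stay as the last step left them, time stands still between calls to the robot, and variables do not carry over. Pictures are saved under pics/ and viewed, at most 10 in all, crops included, and the job is handed in when it is done.

Besides the shell and the picture viewer there is one more tool, called after ">>>" as name(argument=value, ...) on one line, values as JSON. move_arm: Moves the arm, as the interface text tells. Its arguments: {"type":"object","properties":{"motion":{"type":"array","items":{"type":"array","items":{"type":"number"}}},"grip_force":{"type":"number"}},"required":["motion"]}

```bash
mkdir -p pics; ls
python3 - <<'E'
from rig import sensors, grab_frame, camera_params
import cv2, numpy as np
for n in ("side","top"):
    p,d=grab_frame(n); np.savez(f"{n}0.npz",p=p,d=d)
    cv2.imwrite(f"pics/{n}0.png",p[:,:,::-1]); c=camera_params(n); print(n,np.round(c["camera_matrix"],1).tolist(),np.round(c["world_from_camera"],3).tolist())
a=cv2.hconcat([cv2.imread("pics/side0.png")]); 
s=sensors.sense(); print(s)
E
```

```text
pics
side [[384.4, 0.0, 250.4], [0.0, 384.4, 190.6], [0.0, 0.0, 1.0]] [[0.895, -0.295, 0.336, 130.75], [-0.447, -0.597, 0.667, -695.673], [0.004, -0.746, -0.665, 800.273], [0.0, 0.0, 0.0, 1.0]]
top [[355.6, 0.0, 260.6], [0.0, 355.6, 192.9], [0.0, 0.0, 1.0]] [[-0.0, -0.998, 0.064, 427.874], [-1.0, 0.002, 0.019, 27.267], [-0.019, -0.064, -0.998, 975.362], [0.0, 0.0, 0.0, 1.0]]
{'clock': 0.1, 'qpos': array([ 1.13861264e+00,  3.53615261e-01,  1.63405618e+00, -2.58717897e-07,
        1.15521777e+00, -2.37197950e-03]), 'qvel': array([-0.00063836, -0.0008869 , -0.00221766, -0.0020452 , -0.00092598,
        0.00082276]), 'joint_efforts': array([ 1.71510437e-03, -6.06358123e+01, -3.42819035e+01,  2.62348194e-04,
        3.99133743e-03,  7.16784098e-05]), 'eef_pos': array([260.2397716 , 567.76607855, 230.6155787 ]), 'tcp_rot': array([-3.14029610e+00, -2.83883427e-06,  2.71178105e+00]), 'contact_force': array([-0.00774322, -0.22753891, -0.5161431 ]), 'wrist_torque': array([ 0.01258524, -0.04758767, -0.00031285]), 'grasp_force': 0.0, 'opening': 1.00161633641741}
```

View pics/top0.png

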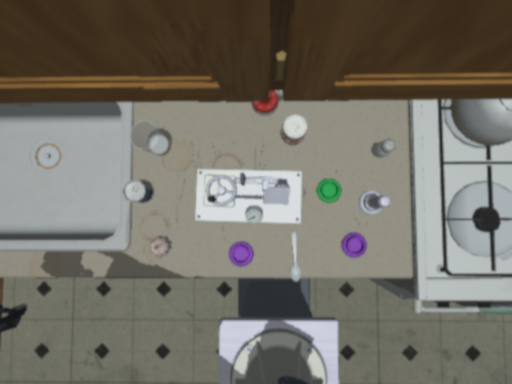

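View pics/side0.png

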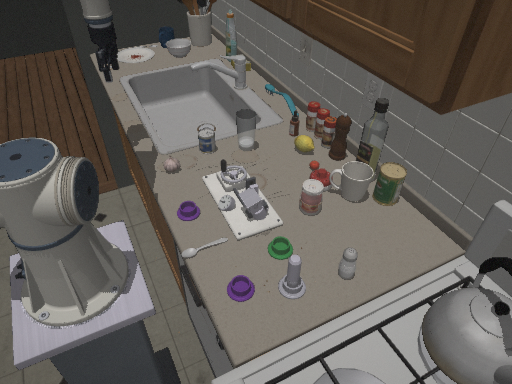

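The top view shows the unit with corners at about (196,170) and (301,222), its wheel at left (220,190) and shutter at right (277,192). The charger stands in a steel dock at (372,202); in the side view it is at (292,275). The green ring (329,190) and purple rings (241,254) and (354,244) are empty look-alikes. Next I'll enlarge both views to confirm.

Run:
```python
import cv2, numpy as np
t=np.load("top0.npz")["p"][:,:,::-1]; s=np.load("side0.npz")["p"][:,:,::-1]
a=cv2.resize(t[150:240,190:400],None,fx=3.8,fy=3.3,interpolation=cv2.INTER_CUBIC)
a=cv2.resize(t[150:235,190:400],(798,323),interpolation=cv2.INTER_CUBIC)
b=cv2.resize(s[155:305,195:315],(0,0),fx=1.8,fy=1.8,interpolation=cv2.INTER_CUBIC)
cv2.imwrite("pics/c1.png",a)
b=cv2.resize(s[155:305,195:395],(800,600),interpolation=cv2.INTER_CUBIC); cv2.imwrite("pics/c2.png",b)
```

```text
(no output)
```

View pics/c1.png

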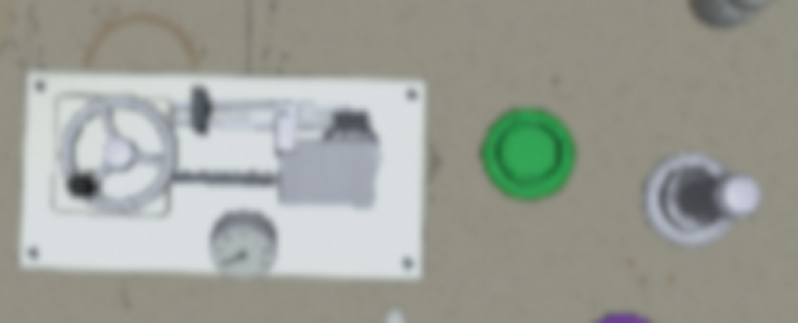

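View pics/c2.png

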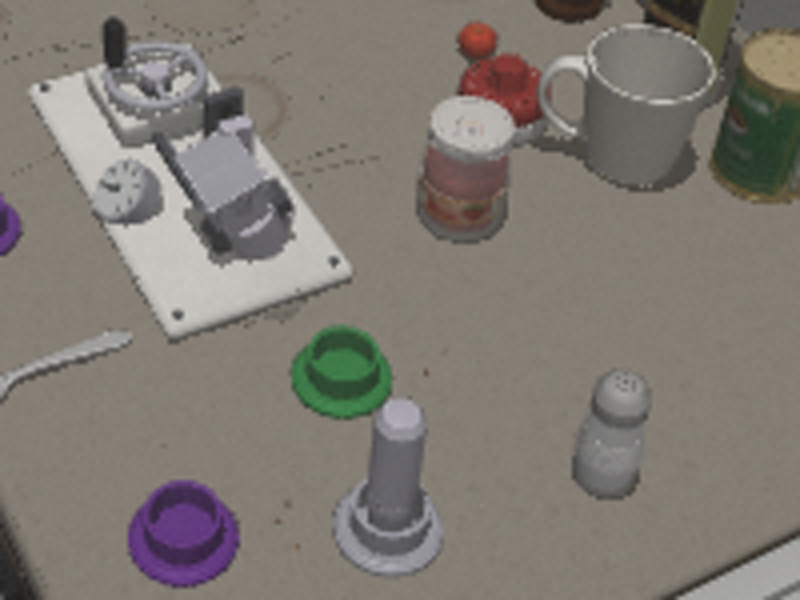

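```bash
cat > h.py <<'E'
import numpy as np, cv2
from rig import camera_params
def ray(n,u,v):
    c=camera_params(n);K=c["camera_matrix"];T=c["world_from_camera"]
    d=T[:3,:3]@np.array([(u-K[0,2])/K[0,0],(v-K[1,2])/K[1,1],1]); return T[:3,3],d
def atz(n,u,v,z):
    o,d=ray(n,u,v); return o+d*(z-o[2])/d[2]
def tri(a,b):
    (o1,d1),(o2,d2)=ray(*a),ray(*b)
    k=np.linalg.lstsq(np.c_[d1,-d2],o2-o1,rcond=None)[0]
    p,q=o1+d1*k[0],o2+d2*k[1]; return (p+q)/2,np.linalg.norm(p-q)
def cloud(n,p,d):
    c=camera_params(n);K=c["camera_matrix"];T=c["world_from_camera"]
    v,u=np.mgrid[:d.shape[0],:d.shape[1]]
    X=np.stack([(u-K[0,2])/K[0,0]*d,(v-K[1,2])/K[1,1]*d,d],-1)
    return X@T[:3,:3].T+T[:3,3]
E
python3 - <<'E'
from h import *
np.set_printoptions(precision=1,suppress=True)
C=lambda x,y:("top",190+x/3.8-.5+.13,150+y/3.8-.5+.13); S=lambda x,y:("side",195+x/4-.37,155+y/4-.37)
for n,a,b in [("BL corner",(22,268),(30,90)),("BR",(422,278),(172,338)),("TR",(425,80),(351,272)),
  ("chargertop",(740,195),(402,414)),("knobtop",(81,185),(114,24)),("hub",(118,152),(157,75))]:
    p,e=tri(C(*a),S(*b)); print(n,p,e)
for n,q in [("TL",(27,72)),("TR",(425,80)),("BR",(422,278)),("BL",(22,268))]: print(n,atz(*C(*q),14))
t=np.load("top0.npz");P=cloud("top",t["p"],t["d"]);s=np.load("side0.npz");Q=cloud("side",s["p"],s["d"])
for nm,X,m in (("top",P,t["p"]),("side",Q,s["p"])):
    ctr=np.array([475,-290]);
    r=np.linalg.norm(X[...,:2]-[460,-285],axis=-1)
    k=(r<60)&(X[...,2]>95)&(X[...,2]<140); print(nm,"charger top",k.sum(),np.median(X[k],0),X[k][:,2].max(),X[k].mean(0))
    k=(r<60)&(X[...,2]>20)&(X[...,2]<33); print("rim",k.sum(),(X[k].min(0)+X[k].max(0))/2,X[k].min(0),X[k].max(0))
    k=(abs(X[...,0]-485)<110)&(abs(X[...,1]-60)<170)&(abs(X[...,2]-14)<5)&(m.min(-1)>150)
    r=cv2.minAreaRect(X[k][:,:2].astype(np.float32)); print("plate",k.sum(),r,np.median(X[k][:,2]))
    k=(abs(X[...,0]-485)<90)&(abs(X[...,1]-140)<60)&(X[...,2]>60)&(X[...,2]<110); print("knob",k.sum(),X[k].mean(0),X[k].min(0),X[k].max(0))
E
```

```text
BL corner [417.7 221.9  11.5] 3.2756971111615316
BR [410.2 -63.2   8.1] 2.434430709437692
TR [550.4 -65.7   9.9] 0.5943491204338633
chargertop [ 464.7 -255.3  113.2] 2.476713907795789
knobtop [472.  166.9  97.1] 1.656504834113324
hub [497.4 148.6  51.8] 2.7216007994172267
TL [556.7 220.1  14. ]
TR [550.1 -65.4  14. ]
BR [409.2 -62.2  14. ]
BL [416.2 222.1  14. ]
top charger top 133 [ 463.8 -251.4  112.8] 117.53993256298429 [ 464.6 -251.9  111.3]
rim 80 [ 465.8 -251.    26.5] [ 443.2 -271.2   20.2] [ 488.4 -230.7   32.9]
plate 3369 ((483.7806701660156, 79.74555969238281), (289.13739013671875, 144.42884826660156), 88.61797332763672) 13.701631592730564
knob 89 [498.4 132.6  77.2] [464.8  90.1  60.2] [541.  177.8 100.1]
side charger top 156 [ 461.3 -261.   111.3] 116.92646406254494 [ 462.2 -260.   109.4]
rim 122 [ 466.1 -255.6   26.2] [ 442.9 -279.3   20. ] [ 489.2 -231.9   32.4]
plate 1451 ((484.3278503417969, 78.13084411621094), (289.1902770996094, 142.89683532714844), 88.50824737548828) 14.472846876459698
knob 80 [488.  143.2  76.3] [465.4  87.3  60.2] [540.6 172.5  98.4]
```

Confirmed: the steel dock holding the charger is the one (crop (690,198), charger top at (740,195)). The green and purple ones are empty. The knob is black, at crop (81,185). Measured plate centre is (484,79), unit yaw about -0.024, height 14 (as stated), charger top about 113 (115 expected), and the knob gives wheel ≈ 0.65. Next I'll write a move helper and go above the unit.

```bash
cat >> h.py <<'E'
from scipy.spatial.transform import Rotation as Ro
from rig import sensors
def rel(pos,rpy,frm=None):
    s=sensors.sense(); p0,r0=(s["eef_pos"],s["tcp_rot"]) if frm is None else frm
    R0=Ro.from_euler("xyz",r0); R1=Ro.from_euler("xyz",rpy)
    return np.r_[(R0.inv()*R1).as_rotvec(), R0.inv().apply(np.array(pos)-p0)/1000].round(4).tolist()
E
python3 -c "
from h import *
print(rel([450,110,270],[np.pi,0,np.pi/2],([260.43,568.159,231.281],[-3.1403,0,2.71178])))"
```

```text
[-0.0011, 0.0007, 1.141, -0.3632, -0.3375, -0.0383]
```

>>> move_arm(motion=[[-0.0011,0.0007,1.141,-0.3632,-0.3375,-0.0383,0.085],[-0.0011,0.0007,1.141,-0.3632,-0.3375,-0.0383,0.085],[-0.0011,0.0007,1.141,-0.3632,-0.3375,-0.0383,0.085],[-0.0011,0.0007,1.141,-0.3632,-0.3375,-0.0383,0.085],[-0.0011,0.0007,1.141,-0.3632,-0.3375,-0.0383,0.085],[-0.0011,0.0007,1.141,-0.3632,-0.3375,-0.0383,0.085],[-0.0011,0.0007,1.141,-0.3632,-0.3375,-0.0383,0.085],[-0.0011,0.0007,1.141,-0.3632,-0.3375,-0.0383,0.085]])

```text
clock: 1.1
eef_pos: [450.3, 108.0, 269.7]
tcp_rot: [3.141, -0.001, 1.57]
contact_force: [0.9, 0.3, -0.5]
opening: 0.995
grasp_force: 0.0
```

>>> move_arm(motion=[[0,0,0,0,0,0,0.085],[0,0,0,0,0,0,0.085]])

```text
clock: 1.35
eef_pos: [449.6, 110.0, 269.3]
tcp_rot: [-3.141, -0.001, 1.569]
contact_force: [-0.3, 0.4, -0.1]
opening: 0.996
grasp_force: 0.0
```

Run:
```python
from h import *
from rig import grab_frame
s=sensors.sense(); print(s["eef_pos"],s["tcp_rot"],s["qpos"])
c=camera_params("wrist"); p,d=grab_frame("wrist"); np.savez("w1.npz",p=p,d=d,K=c["camera_matrix"],T=c["world_from_camera"])
print(c)
cv2.imwrite("pics/w1.png",cv2.resize(p[:,:,::-1],(800,600),interpolation=cv2.INTER_CUBIC))
```

```text
[449.63332928 109.99384893 269.29063821] [-3.14132144e+00 -1.40664157e-03  1.56948995e+00] [2.35618344e-01 5.63463203e-02 1.92102089e+00 1.55805490e-03
 1.16415937e+00 2.36308336e-01]
{'camera_matrix': array([[297.31863964,   0.        , 254.14001064],
       [  0.        , 297.31863964, 193.49151971],
       [  0.        ,   0.        ,   1.        ]]), 'world_from_camera': array([[ 9.99996529e-01, -2.60596518e-03, -3.89503100e-04,
         4.49190967e+02],
       [-2.60335433e-03, -9.54354358e-01, -2.98665334e-01,
         1.84952113e+02],
       [ 4.06587477e-04,  2.98665311e-01, -9.54357830e-01,
         4.11597613e+02],
       [ 0.00000000e+00,  0.00000000e+00,  0.00000000e+00,
         1.00000000e+00]])}
```

View pics/w1.png

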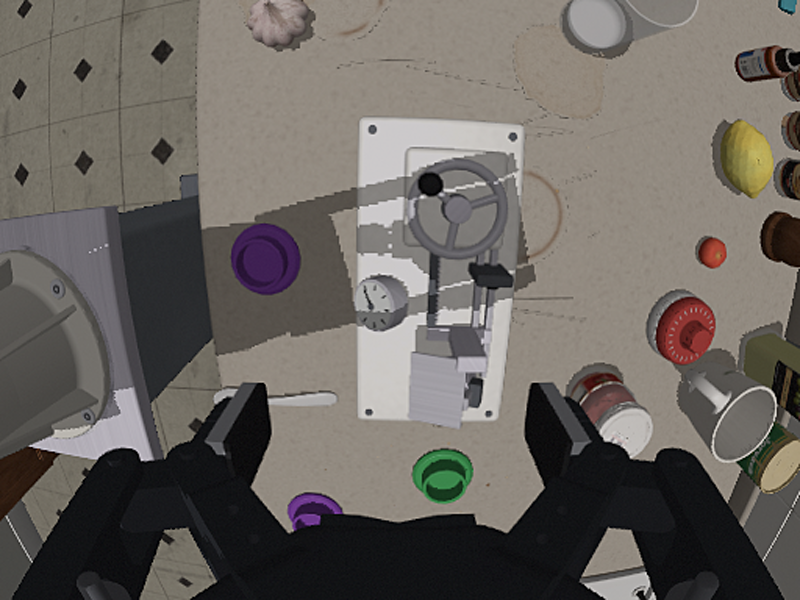

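The wrist view shows the knob top at (430,184), hub at (457,208), and plate corners at (361,120), (523,126), (497,419) and (359,419) (enlarged pixels).

```bash
cat >> h.py <<'E'
def wray(f,u,v):
    K,T=f["K"],f["T"]; x=np.array([u-K[0,2],v-K[1,2]])/K[0,0]; t=np.linalg.norm(x)
    return T[:3,3],T[:3,:3]@np.r_[np.sin(t)*x/t,np.cos(t)]
def watz(f,u,v,z):
    o,d=wray(f,u,v); return o+d*(z-o[2])/d[2]
def wpts(f):
    d=f["d"]; K,T=f["K"],f["T"]; v,u=np.mgrid[:384,:512]; x=(u-K[0,2])/K[0,0]; y=(v-K[1,2])/K[0,0]
    t=np.hypot(x,y); g=np.tan(t)/t
    return np.stack([x*g*d,y*g*d,d],-1)@T[:3,:3].T+T[:3,3]
E
python3 - <<'E'
from h import *
np.set_printoptions(precision=1,suppress=True)
f=np.load("w1.npz"); q=lambda x,y,z:watz(f,x*.64-.2,y*.64-.2,z)
print("knob",q(430,184,96),"hub",q(457,208,57))
c=np.array([q(361,120,14),q(523,126,14),q(497,419,14),q(359,419,14)]); print(c,c.mean(0),np.linalg.norm(np.diff(c,axis=0),axis=1))
X=wpts(f); m=f["p"]
r=np.linalg.norm(X[...,:2]-[472,166],axis=-1)
k=(r<18)&(X[...,2]>85)&(m.max(-1)<70); print("knob pts",k.sum(),X[k].mean(0),X[k].min(0),X[k].max(0))
r=np.linalg.norm(X[...,:2]-[496,148.5],axis=-1)
k=(r<48)&(X[...,2]>48)&(X[...,2]<60); P=X[k]
A=np.c_[2*P[:,:2],np.ones(len(P))]; print("rim bbox",(P.min(0)+P.max(0))/2,P.min(0),P.max(0))
for n in("top","side"):
    b=np.load(n+"0.npz");Y=cloud(n,0,b["d"]);k=(np.linalg.norm(Y[...,:2]-[496,148.5],axis=-1)<50)&(Y[...,2]>46)&(Y[...,2]<60);print(n,(Y[k].min(0)+Y[k].max(0))/2)
E
```

```text
knob [471.2 169.9  96. ] hub [494.9 149.8  57. ]
[[418.9 221.2  14. ]
 [557.2 219.   14. ]
 [549.6 -63.3  14. ]
 [410.4 -61.1  14. ]] [484.  79.  14.] [138.3 282.4 139.3]
knob pts 196 [471.6 169.8  93.8] [463.3 161.6  85.1] [480.2 177.9  96.4]
rim bbox [496.5 148.2  52.7] [457.5 109.1  48.2] [535.5 187.3  57.3]
top [496.7 148.5  53.1]
side [496.6 147.9  53.1]
```

>>> move_arm(motion=[[0,0,0,0.0593,0.0214,0.05,0.045],[0,0,0,0.0593,0.0214,0.09,0.045],[0,0,0,0.0593,0.0214,0.14,0.045],[0,0,0,0.0593,0.0214,0.17,0.045],[0,0,0,0.0593,0.0214,0.204,0.045],[0,0,0,0.0593,0.0214,0.204,0.045]])

```text
clock: 2.15
eef_pos: [468.9, 170.3, 63.6]
tcp_rot: [-3.137, 0.001, 1.573]
contact_force: [0.5, -0.1, 0.2]
opening: 0.523
grasp_force: 0.0
```

>>> move_arm(motion=[[0,0,0,0,0,0,0.01],[0,0,0,0,0,0,0.01],[0,0,0,0,0,0,0.01],[0,0,0,0,0,0,0.01]], grip_force=20)

```text
clock: 2.65
eef_pos: [472.3, 170.1, 67.0]
tcp_rot: [3.139, -0.002, 1.57]
contact_force: [-1.4, 2.5, 7.2]
opening: 0.194
grasp_force: 20.2
```

```bash
python3 -c "
import numpy as np
f=lambda a:np.array([np.sin(a),-np.cos(a)])*.032
for a0 in(.70,2.3,3.9):
  print([[0,0,0]+(f(a)-f(a0)).round(4).tolist()+[0,.01] for a in a0+.2*np.arange(1,9)])"
```

```text
[[0, 0, 0, 0.0045, 0.0046, 0, 0.01], [0, 0, 0, 0.0079, 0.01, 0, 0.01], [0, 0, 0, 0.0102, 0.0159, 0, 0.01], [0, 0, 0, 0.0113, 0.0222, 0, 0.01], [0, 0, 0, 0.0111, 0.0286, 0, 0.01], [0, 0, 0, 0.0097, 0.0348, 0, 0.01], [0, 0, 0, 0.007, 0.0406, 0, 0.01], [0, 0, 0, 0.0032, 0.0458, 0, 0.01]]
[[0, 0, 0, -0.0047, 0.0043, 0, 0.01], [0, 0, 0, -0.0102, 0.0076, 0, 0.01], [0, 0, 0, -0.0162, 0.0097, 0, 0.01], [0, 0, 0, -0.0225, 0.0107, 0, 0.01], [0, 0, 0, -0.0289, 0.0103, 0, 0.01], [0, 0, 0, -0.0351, 0.0086, 0, 0.01], [0, 0, 0, -0.0408, 0.0058, 0, 0.01], [0, 0, 0, -0.0459, 0.0019, 0, 0.01]]
[[0, 0, 0, -0.0042, -0.0048, 0, 0.01], [0, 0, 0, -0.0073, -0.0104, 0, 0.01], [0, 0, 0, -0.0093, -0.0165, 0, 0.01], [0, 0, 0, -0.01, -0.0228, 0, 0.01], [0, 0, 0, -0.0094, -0.0292, 0, 0.01], [0, 0, 0, -0.0076, -0.0353, 0, 0.01], [0, 0, 0, -0.0046, -0.041, 0, 0.01], [0, 0, 0, -0.0006, -0.0459, 0, 0.01]]
```

>>> move_arm(motion=[[0,0,0,0.0045,0.0046,0,0.01],[0,0,0,0.0079,0.01,0,0.01],[0,0,0,0.0102,0.0159,0,0.01],[0,0,0,0.0113,0.0222,0,0.01],[0,0,0,0.0111,0.0286,0,0.01],[0,0,0,0.0097,0.0348,0,0.01],[0,0,0,0.007,0.0406,0,0.01],[0,0,0,0.0032,0.0458,0,0.01]])

```text
clock: 3.65
eef_pos: [518.4, 173.1, 67.0]
tcp_rot: [3.139, -0.002, 1.571]
contact_force: [-1.4, 1.0, 7.1]
opening: 0.194
grasp_force: 20.1
```

>>> move_arm(motion=[[0,0,0,-0.0047,0.0043,0,0.01],[0,0,0,-0.0102,0.0076,0,0.01],[0,0,0,-0.0162,0.0097,0,0.01],[0,0,0,-0.0225,0.0107,0,0.01],[0,0,0,-0.0289,0.0103,0,0.01],[0,0,0,-0.0351,0.0086,0,0.01],[0,0,0,-0.0408,0.0058,0,0.01],[0,0,0,-0.0459,0.0019,0,0.01]])

```text
clock: 4.65
eef_pos: [519.9, 127.1, 67.0]
tcp_rot: [3.139, -0.002, 1.57]
contact_force: [-2.2, 4.6, 7.6]
opening: 0.195
grasp_force: 20.2
```

>>> move_arm(motion=[[0,0,0,-0.0042,-0.0048,0,0.01],[0,0,0,-0.0073,-0.0104,0,0.01],[0,0,0,-0.0093,-0.0165,0,0.01],[0,0,0,-0.01,-0.0228,0,0.01],[0,0,0,-0.0094,-0.0292,0,0.01],[0,0,0,-0.0076,-0.0353,0,0.01],[0,0,0,-0.0046,-0.041,0,0.01],[0,0,0,-0.0006,-0.0459,0,0.01]])

```text
clock: 5.65
eef_pos: [474.5, 126.3, 67.0]
tcp_rot: [3.138, -0.002, 1.571]
contact_force: [1.2, -0.4, 7.2]
opening: 0.199
grasp_force: 20.1
```

>>> move_arm(motion=[[0,0,0,0.0017,-0.0016,0,0.01],[0,0,0,0.0037,-0.0032,0,0.01],[0,0,0,0.0055,-0.0043,0,0.01],[0,0,0,0.0055,-0.0043,0,0.01]])

```text
clock: 6.15
eef_pos: [472.0, 130.0, 67.1]
tcp_rot: [3.135, 0.001, 1.573]
contact_force: [8.8, -19.0, 2.8]
opening: 0.197
grasp_force: 20.5
```

>>> move_arm(motion=[[0,0,0,0.0045,-0.0038,0,0.05],[0,0,0,0.0045,-0.0038,0,0.05],[0,0,0,0.0045,-0.0038,-0.06,0.06],[0,0,0,0.0045,0,-0.12,0.085],[0,0,0,-0.05,0.01,-0.17,0.085],[0,0,0,-0.1,0.02,-0.19,0.085],[0,0,0,-0.13,0.02,-0.19,0.085],[0,0,0,-0.13,0.02,-0.19,0.085]])

```text
clock: 7.15
eef_pos: [488.7, -0.1, 255.9]
tcp_rot: [3.141, -0.001, 1.568]
contact_force: [-0.2, 0.6, -0.2]
opening: 1.0
grasp_force: 0.0
```

Run:
```python
from h import *
from rig import grab_frame
s=sensors.sense(); print(s["eef_pos"],s["tcp_rot"],s["qpos"],s["qvel"].round(3))
for i in (1,2):
    c=camera_params("wrist"); p,d=grab_frame("wrist"); np.savez("w2.npz",p=p,d=d,K=c["camera_matrix"],T=c["world_from_camera"])
cv2.imwrite("pics/w2.png",cv2.resize(p[60:300,110:430,::-1],(800,600),interpolation=cv2.INTER_CUBIC))
```

```text
[ 4.88718979e+02 -1.37036004e-01  2.55934693e+02] [ 3.14054415e+00 -9.33007570e-04  1.56811927e+00] [-4.00487504e-03  1.12594276e-01  1.88969639e+00  1.02918273e-03
  1.13825493e+00 -1.75824727e-03] [ 0.044  0.013  0.009  0.017 -0.003  0.035]
```

View pics/w2.png

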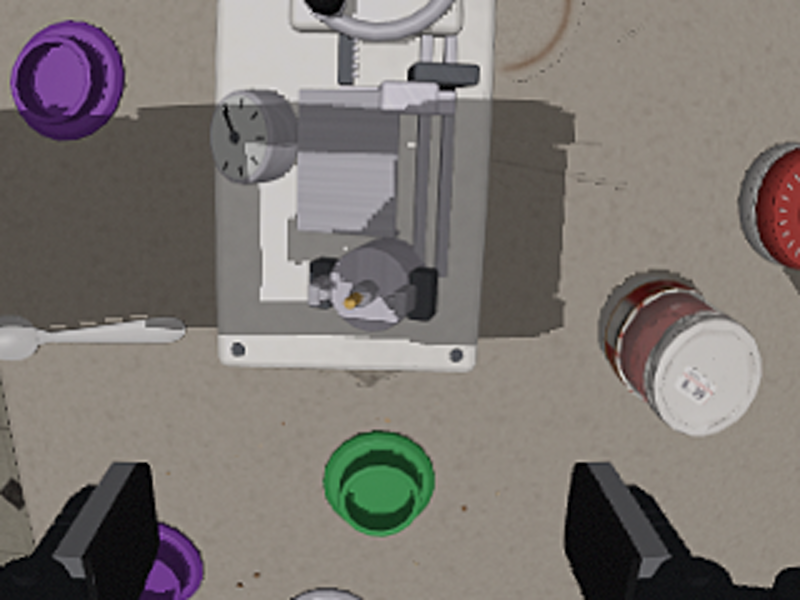

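The wrist view shows the shutter moved clear, with the stop post at (443,75) next to its carriage. The nipple is exposed: its brass pin tip is at (352,299), between catches at (321,284) and (424,293). I'll check this against the computed nipple.

Run:
```python
from h import *
np.set_printoptions(precision=1,suppress=True)
f=np.load("w2.npz"); q=lambda x,y,z:watz(f,x*.4+110-.3,y*.4+60-.3,z)
print("pin tip",q(350,300,71.4),"expect 482.9 -11.3"); c=f["p"]
p=c.astype(int); k=(p[...,0]-p[...,2]>60); k[:160]=0;k[:,:230]=0;k[200:]=0;k[:,270:]=0
v,u=np.nonzero(k); print(k.sum(),u.mean(),v.mean(),u.min(),u.max(),v.min(),v.max()); X=wpts(f); print(X[k])
r=np.linalg.norm(X[...,:2]-[492,-12],axis=-1)
k=(r<45)&(X[...,2]>30)&(X[...,2]<75); P=X[k]; 
for z in range(30,75,5):
  m=(P[:,2]>=z)&(P[:,2]<z+5); 
  if m.any(): print(z,m.sum(),P[m].min(0),P[m].max(0),P[m].mean(0))
k=(abs(X[...,0]-485)<110)&(X[...,1]<60)&(X[...,1]>-70)&(abs(X[...,2]-14)<4); B=X[k]; print("plate",B.min(0),B.max(0))
# catches: dark pixels
k=(r<45)&(p.max(-1)<60)&(X[...,2]>45); print("dark",X[k].min(0),X[k].max(0))
for s in(-1,1):
  m=k&((X[...,0]-492)*s>0); print(s,m.sum(),X[m].mean(0),X[m].min(0),X[m].max(0))
# dock view
r=np.linalg.norm(X[...,:2]-[464,-256],axis=-1); k=(r<50)&(X[...,2]>20); print("dock/charger",k.sum())
```

```text
pin tip [483.   -9.8  71.4] expect 482.9 -11.3
16 250.0625 180.6875 248 253 179 182
[[482.2  -9.5  69.5]
 [486.7 -10.1  67. ]
 [481.  -10.5  69.9]
 [482.2 -10.2  71.2]
 [483.4 -10.1  71.6]
 [484.5 -10.2  71.2]
 [486.7 -11.1  67.7]
 [481.1 -11.5  70.7]
 [482.2 -11.5  70.6]
 [483.3 -11.7  70.1]
 [484.5 -11.3  71.6]
 [485.6 -11.5  70.8]
 [481.  -13.   69.5]
 [482.2 -12.7  70.7]
 [483.3 -12.7  70.6]
 [484.5 -12.5  71.4]]
30 40 [464.3 -22.4  30.1] [518.3   9.7  34.9] [497.4   3.2  32.9]
35 138 [462.7 -26.3  35.5] [515.3   9.2  40. ] [477.6  -5.4  38.4]
40 301 [467.9 -32.6  40. ] [526.1   9.7  45. ] [485.6  -8.   42.5]
45 366 [467.4 -32.2  45. ] [525.9   9.3  50. ] [498.7 -10.5  47.6]
50 130 [462.8 -29.6  50. ] [524.3   4.   55. ] [501.6  -8.7  52.2]
55 248 [462.9 -24.3  55. ] [522.5  -0.5  60. ] [501.4 -11.4  56.9]
60 42 [485.6 -17.2  60.1] [512.6  -6.3  64.9] [498.9 -10.9  61.9]
65 55 [481.  -17.8  65.1] [511.  -6.  70.] [500.9 -10.8  68.1]
70 81 [464.7 -17.6  70. ] [508.5  28.1  74.9] [490.8  -1.7  71.7]
plate [408.2 -66.6  10. ] [554.6  60.   17.8]
dark [447.1 -23.5  45.3] [536.9  21.  358.5]
-1 7106 [473.7  13.3 343.6] [447.1  -9.3 326.2] [492.   20.9 358.5]
1 8163 [512.4  11.4 327.7] [492.  -23.5  45.3] [536.9  21.  358.5]
dock/charger 485
```

>>> move_arm(motion=[[0,0,0,-0.06,-0.01,-0.014,0.085],[0,0,0,-0.12,-0.02,-0.014,0.085],[0,0,0,-0.18,-0.024,-0.014,0.085],[0,0,0,-0.21,-0.024,-0.014,0.085],[0,0,0,-0.21,-0.024,-0.014,0.085],[0,0,0,-0.21,-0.024,-0.014,0.085]])

```text
clock: 8.0
eef_pos: [464.9, -207.1, 268.8]
tcp_rot: [-3.141, -0.002, 1.572]
contact_force: [-0.6, 0.9, -0.1]
opening: 0.997
grasp_force: 0.0
```

Run:
```python
from h import *
from rig import grab_frame
np.set_printoptions(precision=1,suppress=True)
s=sensors.sense(); print(s["eef_pos"],s["tcp_rot"])
c=camera_params("wrist"); p,d=grab_frame("wrist"); np.savez("w3.npz",p=p,d=d,K=c["camera_matrix"],T=c["world_from_camera"])
f=np.load("w3.npz"); X=wpts(f); r=np.linalg.norm(X[...,:2]-[464,-254],axis=-1)
for a,b in((112,119),(20,30),(7,13),(60,100)):
    k=(r<45)&(X[...,2]>a)&(X[...,2]<b); P=X[k]
    if len(P): print(a,len(P),P.mean(0),(P.min(0)+P.max(0))/2,P.min(0),P.max(0))
k=(r<25)&(X[...,2]>100)&(X[...,2]<119); v,u=np.nonzero(k); print(u.mean(),v.mean(),watz(f,u.mean(),v.mean(),115))
cv2.imwrite("pics/w3.png",cv2.resize(p[:,:,::-1],(800,600),interpolation=cv2.INTER_CUBIC))
```

```text
[ 464.9 -207.1  268.8] [-3.1 -0.   1.6]
112 337 [ 464.3 -255.8  113.8] [ 464.6 -255.8  113.9] [ 453.2 -267.5  112. ] [ 476.1 -244.1  115.8]
20 254 [ 466.1 -247.4   25.9] [ 465.5 -252.4   25. ] [ 442.2 -272.1   20. ] [ 488.7 -232.6   29.9]
7 165 [ 466.3 -245.6    8.2] [ 466.2 -253.4   10. ] [ 437.1 -280.2    7. ] [ 495.4 -226.7   12.9]
60 252 [ 464.5 -244.7   81.1] [ 464.7 -248.    80. ] [ 450.3 -254.8   60.4] [ 479.1 -241.3   99.7]
254.27482269503545 217.73758865248226 [ 464.4 -251.9  115. ]
```

View pics/w3.png

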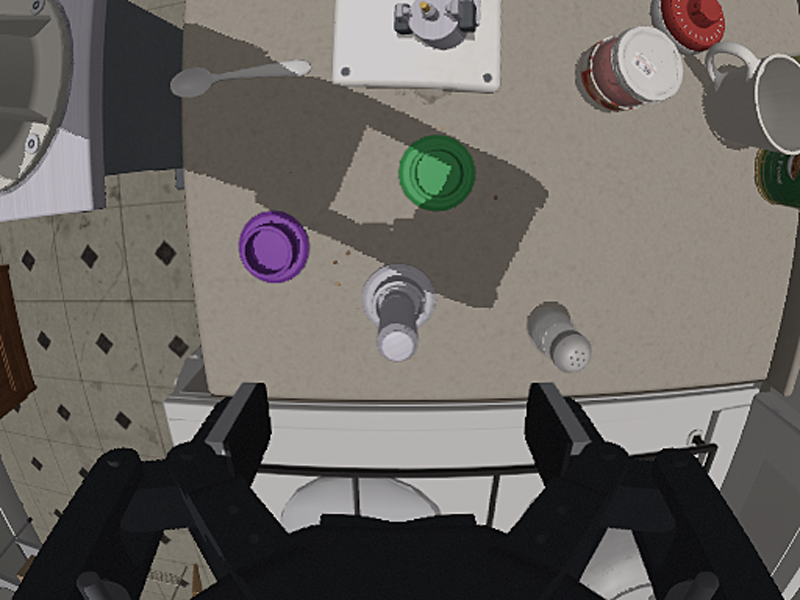

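The charger top is at (398,345) and measures (464.4,-255.8,114), upright in the steel dock at (400,297). The salt shaker is at (560,340), so I'll come down with the fingers only partly open.

>>> move_arm(motion=[[0,0,0,-0.0485,-0.0004,0.04,0.05],[0,0,0,-0.0485,-0.0004,0.08,0.05],[0,0,0,-0.0485,-0.0004,0.11,0.05],[0,0,0,-0.0485,-0.0004,0.11,0.05],[0,0,0,-0.0485,-0.0004,0.15,0.05],[0,0,0,-0.0485,-0.0004,0.18,0.05],[0,0,0,-0.0485,-0.0004,0.203,0.05],[0,0,0,-0.0485,-0.0004,0.203,0.05]])

```text
clock: 9.05
eef_pos: [464.7, -255.9, 66.3]
tcp_rot: [-3.141, -0.002, 1.572]
contact_force: [0.5, -0.6, 0.8]
opening: 0.583
grasp_force: 0.0
```

>>> move_arm(motion=[[0,0,0,0,0,0,0.02],[0,0,0,0,0,0,0.02],[0,0,0,0,0,0,0.02],[0,0,0,0,0,0,0.02]], grip_force=80)

```text
clock: 9.55
eef_pos: [465.8, -257.2, 68.0]
tcp_rot: [3.138, -0.0, 1.571]
contact_force: [-0.7, 1.7, 7.9]
opening: 0.334
grasp_force: 78.2
```

>>> move_arm(motion=[[0,0,0,0,0,-0.02,0.02],[0,0,0,0,0,-0.05,0.02],[0,0,0,0,0,-0.1,0.02],[0,0,0,0,0,-0.15,0.02],[0,0,0,0,0,-0.17,0.02],[0,0,0,0,0,-0.17,0.02]])

```text
clock: 10.3
eef_pos: [465.4, -257.4, 238.5]
tcp_rot: [3.137, 0.001, 1.571]
contact_force: [0.2, 0.3, -2.0]
opening: 0.337
grasp_force: 79.0
```

Run:
```python
from h import *
from rig import grab_frame
np.set_printoptions(precision=1,suppress=True)
s=sensors.sense(); e=s["eef_pos"]; print(e,s["tcp_rot"],s["contact_force"],s["grasp_force"])
for n in("side","top"):
    p,d=grab_frame(n); np.savez(n+"1.npz",p=p,d=d); X=cloud(n,p,d)
    k=(abs(X[...,0]-e[0])<40)&(abs(X[...,1]-e[1])<40)&(X[...,2]>140)&(X[...,2]<e[2]-3)
    P=X[k]; print(n,len(P),P.min(0) if len(P) else 0,P.max(0) if len(P) else 0)
    for a in range(150,250,10):
        m=P[(P[:,2]>=a)&(P[:,2]<a+10)]
        if len(m): print(a,len(m),m.mean(0),np.ptp(m,axis=0))
p=np.load("side1.npz")["p"]; c=camera_params("side")
q=np.linalg.inv(c["world_from_camera"])@np.r_[e,1]; uv=c["camera_matrix"]@q[:3]; uv=(uv/uv[2])[:2]; print(uv)
u,v=uv.astype(int); u0=max(u-80,0);v0=max(v-60,0)
print(u0,v0); cv2.imwrite("pics/s1.png",cv2.resize(p[v0:v0+120,u0:u0+160,::-1],(800,600),interpolation=cv2.INTER_CUBIC))
```

```text
[ 465.4 -257.4  238.5] [3.1 0.  1.6] [ 0.2  0.3 -2. ] 78.96849989891052
side 246 [ 450.3 -271.9  177.2] [ 481.1 -245.3  235.5]
170 8 [ 461.7 -264.   178. ] [19.   7.6  2.6]
180 48 [ 460.9 -262.2  186.3] [30.8 26.7  9.8]
190 27 [ 460.1 -264.8  193.7] [21.6 14.1  9.2]
200 55 [ 458.9 -264.4  205.3] [23.6 24.8  9.3]
210 40 [ 458.5 -264.5  215.3] [23.4 17.3  9.7]
220 43 [ 459.9 -266.   224.6] [23.4 20.3  9.9]
230 25 [ 461.9 -267.6  232.6] [22.9  9.1  5.4]
top 122 [ 449.4 -258.4  183. ] [ 478.5 -239.1  235.2]
180 32 [ 462.  -246.3  185.8] [28.9 17.5  5.4]
190 12 [ 464.4 -242.9  195.7] [21.7  4.5  9.4]
200 23 [ 461.9 -243.5  205.9] [25.9 11.4  7.4]
210 19 [ 463.3 -243.5  216.3] [27.8 12.3  8.8]
220 20 [ 463.6 -243.2  225. ] [27.3 10.7  9. ]
230 16 [ 463.  -242.9  232.8] [24.8  7.7  4.6]
[300.4 219.9]
220 159
```

View pics/s1.png

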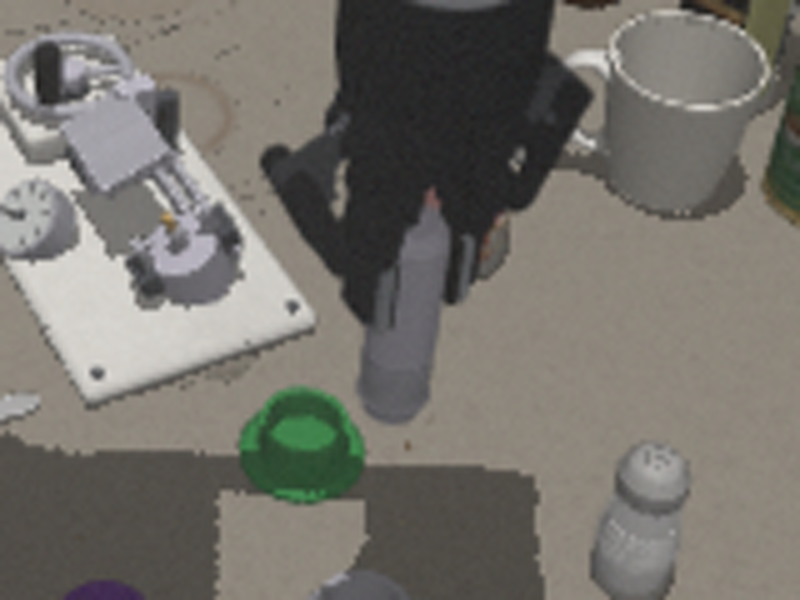

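The side view shows the charger held upright between the fingers with its lower end at (395,405), and the unit's nipple is free. I'll fit its axis to check tilt, then work out the placing pose.

Run:
```python
from h import *
from scipy.optimize import least_squares
np.set_printoptions(precision=4,suppress=True)
e=sensors.sense()["eef_pos"]; D=[]
for n in("side","top"):
    f=np.load(n+"1.npz"); X=cloud(n,0,f["d"]); p=f["p"]
    k=(abs(X[...,0]-e[0])<20)&(abs(X[...,1]-e[1])<20)&(X[...,2]>190)&(X[...,2]<275)&(p.min(-1)>75); D.append(X[k]-e)
    print(n,k.sum(),X[k][:,2].min(),X[k][:,2].max())
def res(q):
    o=[]
    for i,P in enumerate(D):
        a=np.array([q[0],q[1],1]);a/=np.linalg.norm(a); c=np.r_[q[2+2*i:4+2*i],0]
        o.append(np.linalg.norm(np.cross(P-c,a),axis=1)-15)
    return np.concatenate(o)
r=least_squares(res,np.zeros(6),loss="soft_l1"); print(r.x,np.std(r.fun))
J=np.linalg.inv(r.jac.T@r.jac)*np.var(r.fun); print("sd",np.sqrt(np.diag(J)))
# target poses: nipple
y=-.024; N=np.array([492.1,-11.4,46]); Z=Ro.from_euler("z",y).apply([-np.sin(np.radians(20)),0,np.cos(np.radians(20))])
xt=Ro.from_euler("z",y).apply([0,1,0]); R=np.c_[xt,np.cross(-Z,xt),-Z]; rpy=Ro.from_matrix(R).as_euler("xyz"); print("rpy",rpy)
L=61
for h in(120,45,0): print(h,N+Z*(L+h),rel(N+Z*(L+h),rpy))
```

```text
side 353 190.08012104884142 274.8477099033788
top 57 190.35992507612877 274.8200393072269
[-0.0314 -0.0094  1.6312  1.347   0.1474  0.9379] 2.3520544038768723
sd [0.0149 0.0085 0.3786 0.2185 0.6416 0.5923]
rpy [2.7925 0.     1.5468]
120 [430.2122  -9.9144 216.0844] [-0.3489, -0.0055, 0.0235, 0.2467, -0.0338, 0.02]
45 [455.8563 -10.53   145.6074] [-0.3489, -0.0055, 0.0235, 0.246, -0.0082, 0.0905]
0 [471.2428 -10.8993 103.3212] [-0.3489, -0.0055, 0.0235, 0.2456, 0.0072, 0.1328]
```

>>> move_arm(motion=[[-0.06,0,0.004,0.04,-0.006,0.0,0.02],[-0.12,-0.001,0.008,0.09,-0.012,0.005,0.02],[-0.18,-0.002,0.012,0.14,-0.018,0.01,0.02],[-0.24,-0.003,0.016,0.19,-0.025,0.015,0.02],[-0.3,-0.004,0.02,0.22,-0.03,0.02,0.02],[-0.3489,-0.0055,0.0235,0.2467,-0.0338,0.02,0.02],[-0.3489,-0.0055,0.0235,0.2467,-0.0338,0.02,0.02],[-0.3489,-0.0055,0.0235,0.2467,-0.0338,0.02,0.02]])

```text
clock: 11.4
eef_pos: [430.4, -10.3, 215.8]
tcp_rot: [2.794, 0.0, 1.548]
contact_force: [0.1, -0.4, -1.6]
opening: 0.334
grasp_force: 79.1
```

```bash
cat >> h.py <<'E'
y=-.024; N=np.array([492.1,-11.4,46]); Z=Ro.from_euler("z",y).apply([-np.sin(np.radians(20)),0,np.cos(np.radians(20))])
RP=[2.7925,0,1.5468]
def st(L=61):
    s=sensors.sense(); R=Ro.from_euler("xyz",s["tcp_rot"]); m=s["eef_pos"]+R.apply([0,0,L])
    nf=Ro.from_euler("xyz",RP).inv().apply(m-N)
    print("mouth in nipple, tool axes xyz",nf.round(2),"ang",np.degrees(np.arccos(-R.as_matrix()[:,2]@Z)).round(2),"F",R.inv().apply(s["contact_force"]).round(1),"grip",s["grasp_force"].round(1),s["clock"])
    return s
E
python3 - <<'E'
from h import *
s=st(); print(s["eef_pos"],s["qpos"],s["contact_force"])
for h in(45,30,10): print(h,rel(N+Z*(61+h),RP))
from rig import grab_frame
from scipy.optimize import least_squares
e=s["eef_pos"]; R=Ro.from_euler("xyz",s["tcp_rot"]); D=[]
for n in("side","top"):
    p,d=grab_frame(n); X=cloud(n,p,d); Y=R.inv().apply((X-e).reshape(-1,3)); 
    k=(abs(Y[:,0])<20)&(abs(Y[:,1])<20)&(Y[:,2]<50)&(Y[:,2]>-5)&(p.reshape(-1,3).min(-1)>75); D.append(Y[k]); print(n,k.sum(),(Y[(abs(Y[:,0])<20)&(abs(Y[:,1])<20)&(Y[:,2]<75)][:,2]).max())
def res(q):
    o=[]
    for i,P in enumerate(D):
        a=np.array([q[0],q[1],1]);a/=np.linalg.norm(a); c=np.r_[q[2+2*i:4+2*i],0]
        o.append(np.linalg.norm(np.cross(P-c,a),axis=1)-15)
    return np.concatenate(o)
r=least_squares(res,np.zeros(6),loss="soft_l1"); print(r.x.round(3),np.std(r.fun))
p,d=grab_frame("side"); cv2.imwrite("pics/s2.png",cv2.resize(p[140:260,180:340,::-1],(800,600),interpolation=cv2.INTER_CUBIC))
E
```

```text
Traceback (most recent call last):
  File "h.py", line 37, in st
    print("mouth in nipple, tool axes xyz",nf.round(2),"ang",np.degrees(np.arccos(-R.as_matrix()[:,2]@Z)).round(2),"F",R.inv().apply(s["contact_force"]).round(1),"grip",s["grasp_force"].round(1),s["clock"])
                                                                                                                                                                         ^^^^^^^^^^^^^^^^^^^^^^
AttributeError: 'float' object has no attribute 'round'
```

```bash
sed -i 's/s\["grasp_force"\].round(1)/round(s["grasp_force"],1)/' h.py
python3 - <<'E'
from h import *
s=st(); print(s["eef_pos"],s["qpos"].round(2))
for h in(45,30,10): print(h,rel(N+Z*(61+h),RP))
from rig import grab_frame
from scipy.optimize import least_squares
e=s["eef_pos"]; R=Ro.from_euler("xyz",s["tcp_rot"]); D=[]
for n in("side","top"):
    p,d=grab_frame(n); X=cloud(n,p,d); Y=R.inv().apply((X-e).reshape(-1,3)); 
    k=(abs(Y[:,0])<20)&(abs(Y[:,1])<20)&(Y[:,2]<50)&(Y[:,2]>-5)&(p.reshape(-1,3).min(-1)>75); D.append(Y[k]); print(n,k.sum(),(Y[(abs(Y[:,0])<20)&(abs(Y[:,1])<20)&(Y[:,2]<75)][:,2]).max())
def res(q):
    o=[]
    for i,P in enumerate(D):
        a=np.array([q[0],q[1],1]);a/=np.linalg.norm(a); c=np.r_[q[2+2*i:4+2*i],0]
        o.append(np.linalg.norm(np.cross(P-c,a),axis=1)-15)
    return np.concatenate(o)
r=least_squares(res,np.zeros(6),loss="soft_l1"); print(r.x.round(3),np.std(r.fun))
p,d=grab_frame("side"); cv2.imwrite("pics/s2.png",cv2.resize(p[140:260,180:340,::-1],(800,600),interpolation=cv2.INTER_CUBIC))
E
```

```text
mouth in nipple, tool axes xyz [-4.3000e-01  4.0000e-02 -1.1968e+02] ang 0.08 F [-0.3 -0.4  1.5] grip 79.1 11.4
[430.41669085 -10.33337514 215.82248895] [-0.03 -0.12  2.27  0.    0.64 -0.01]
45 [-0.0013, 0.0002, 0.0009, 0.0004, -0.0, 0.0747]
30 [-0.0013, 0.0002, 0.0009, 0.0004, 0.0, 0.0897]
10 [-0.0013, 0.0002, 0.0009, 0.0004, 0.0, 0.1097]
side 170 60.66084727093803
top 15 53.36353759887121
[ 0.032 -0.016  1.784  1.118  0.462 -0.099] 1.2483643558998083
```

View pics/s2.png

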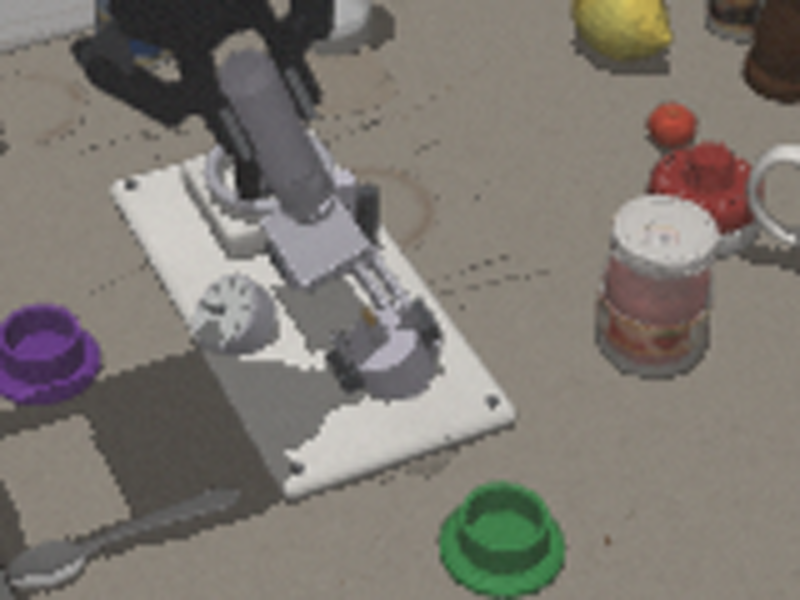

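The charger is held along the nipple axis, with its mouth at (315,205) heading down-right to the nipple at (370,320). Fit tilt is within noise. Going down the axis.

>>> move_arm(motion=[[0,0,0,0.0004,0,0.03,0.02],[0,0,0,0.0004,0,0.06,0.02],[0,0,0,0.0004,0,0.08,0.02],[0,0,0,0.0004,0,0.09,0.02],[0,0,0,0.0004,0,0.09,0.02],[0,0,0,0.0004,0,0.09,0.02]])

```text
clock: 12.3
eef_pos: [461.8, -10.8, 132.5]
tcp_rot: [2.791, 0.0, 1.546]
contact_force: [0.0, 0.3, -2.2]
opening: 0.332
grasp_force: 79.1
```

Run:
```python
from h import *
s=st()
from rig import grab_frame
p,d=grab_frame("side"); q,_=grab_frame("top")
a=cv2.resize(p[180:240,210:300,::-1],(400,267),interpolation=cv2.INTER_CUBIC)
a=cv2.resize(p[185:235,220:290,::-1],(560,400),interpolation=cv2.INTER_CUBIC)
cv2.imwrite("pics/s3.png",a)
```

```text
mouth in nipple, tool axes xyz [ -0.11   1.2  -30.64] ang 0.07 F [ 0.3 -0.7  2.1] grip 79.1 12.3
```

View pics/s3.png

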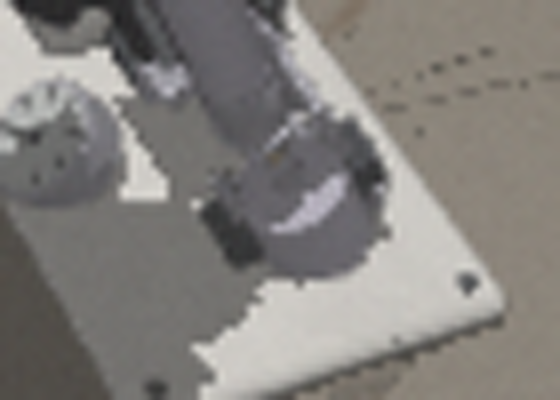

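The crop shows the charger's mouth just above the pin (270,157), centred on the nipple between the catches. I'll push on slowly and watch the force.

>>> move_arm(motion=[[0,0,0,0,-0.0009,0.003,0.02],[0,0,0,0,-0.0009,0.006,0.02],[0,0,0,0,-0.0009,0.009,0.02],[0,0,0,0,-0.0009,0.012,0.02],[0,0,0,0,-0.0009,0.015,0.02],[0,0,0,0,-0.0009,0.018,0.02],[0,0,0,0,-0.0009,0.018,0.02]])

```text
clock: 13.28
eef_pos: [466.7, -10.7, 114.4]
tcp_rot: [2.793, 0.0, 1.547]
contact_force: [-0.2, -0.1, -2.0]
opening: 0.331
grasp_force: 79.1
```

```bash
python3 -c "
from h import *
st()"
```

```text
mouth in nipple, tool axes xyz [  0.08  -0.46 -11.93] ang 0.01 F [-0.1 -0.9  1.8] grip 79.1 13.275
```

>>> move_arm(motion=[[0,0,0,0,0.0004,0.002,0.02],[0,0,0,0,0.0004,0.004,0.02],[0,0,0,0,0.0004,0.006,0.02],[0,0,0,0,0.0004,0.008,0.02],[0,0,0,0,0.0004,0.008,0.02]])

```text
clock: 13.9
eef_pos: [470.3, -10.8, 107.2]
tcp_rot: [2.792, 0.0, 1.547]
contact_force: [2.4, -0.1, -4.7]
opening: 0.332
grasp_force: 79.2
```

```bash
python3 -c "
from h import *
st()"
```

```text
mouth in nipple, tool axes xyz [ 0.06  0.52 -4.  ] ang 0.05 F [-0.   0.6  5.2] grip 79.2 13.9
```

It has snapped: the catches are pulling the charger forward. Continue to the hard face.

>>> move_arm(motion=[[0,0,0,0,0,0.0015,0.02],[0,0,0,0,0,0.003,0.02],[0,0,0,0,0,0.004,0.02],[0,0,0,0,0,0.004,0.02]])

```text
clock: 14.4
eef_pos: [471.6, -10.8, 103.7]
tcp_rot: [2.792, 0.0, 1.547]
contact_force: [-1.5, 0.7, 4.6]
opening: 0.329
grasp_force: 79.3
```

```bash
python3 -c "
from h import *
st()"
```

```text
mouth in nipple, tool axes xyz [ 0.07  0.53 -0.21] ang 0.06 F [ 0.6  0.2 -4.8] grip 79.3 14.4
```

>>> move_arm(motion=[[0,0,0,0,0,0.0007,0.02],[0,0,0,0,0,0.0014,0.02],[0,0,0,0,0,0.002,0.02],[0,0,0,0,0,0.002,0.02]])

```text
clock: 14.9
eef_pos: [471.9, -10.8, 103.3]
tcp_rot: [2.791, 0.0, 1.547]
contact_force: [-21.6, 0.5, 46.3]
opening: 0.333
grasp_force: 85.2
```

```bash
python3 -c "
from h import *
st()"
```

```text
mouth in nipple, tool axes xyz [0.08 0.68 0.28] ang 0.1 F [ -0.1  -4.4 -50.9] grip 85.2 14.9
```

>>> move_arm(motion=[[0,0,0,0,0,-0.0008,0.02],[0,0,0,0,0,-0.0008,0.02],[0,0,0,0,0,-0.0008,0.02],[0,0,0,0,0,-0.0008,0.02]])

```text
clock: 15.4
eef_pos: [471.8, -10.8, 103.4]
tcp_rot: [2.791, 0.0, 1.547]
contact_force: [-13.1, 1.7, 28.0]
opening: 0.334
grasp_force: 81.8
```

Run:
```python
from h import *
from rig import grab_frame
st(); np.set_printoptions(precision=1,suppress=True)
# shutter plate still at stop; bystanders unmoved
for n in("top","side"):
    p,d=grab_frame(n); a=np.load(n+"0.npz"); X=cloud(n,p,d); k=(abs(X[...,0]-490)<40)&(X[...,1]>-5)&(X[...,1]<100)&(abs(X[...,2]-80)<5)&(p.min(-1)>90); print(n,k.sum(),X[k].mean(0) if k.any() else 0, X[k].min(0) if k.any() else 0,X[k].max(0) if k.any() else 0)
```

```text
mouth in nipple, tool axes xyz [0.07 0.61 0.12] ang 0.08 F [  1.3  -2.7 -30.9] grip 81.8 15.4
top 275 [485.5  52.8  80. ] [462.8   2.9  75. ] [520.4  84.   85. ]
side 13 [491.7  73.3  81.9] [481.5  67.   78.1] [502.2  78.3  84.7]
```

```bash
python3 -c "
from rig import order
print(order.sign_off())"
```

```text
the job is handed in; nothing more can be done
None
```

I handed the job in at about 15 s on the clock: the shutter is wound to its stop and the charger snapped onto the nipple and pushed against its hard face, still gripped at about 80 N. I did not re-measure the bystanders or read the pin travel, and sign-off returned no verdict.

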